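# Tip a test coupon out from under a tray cover and put it on the balance

## Robot

A 6-joint arm with a two-finger parallel gripper is mounted at the origin on the work surface. World frame = base frame: x ahead of the robot, y to its left, z up, the work surface at z = 0. Lengths are in mm, angles in rad, forces in N, time in s.
With the tool pointing down it reaches from about 300 to 850 mm from the base axis. Payload 5.4 kg.
Tool frame: the origin (TCP) lies at the centre of the arm's flange, where the gripper is bolted on; the fingertips stand 173 mm ahead of it and the grasp point (between the pads) lies env.grip_point_offset ahead of it (env.grip_point_offset is the distance from the TCP to the grasp point, in mm); z points along the fingers, y is the line along which they close (so a half turn about z gives the same grasp; the last joint's range is limited). The gripper opens to 85 mm and grips with 20 to 120 N. Pads are 22 mm wide; open, the fingers measure 114 mm over their backs; the gripper's body (76 mm by 85 mm) begins 54 mm behind the grasp point. The pads swing forward as they close: fully open they stand 13 mm farther back than shut.
Start: joints at [-1.494, 0.158, 1.597, -0, 1.386, -0.21], TCP at [162.635, -551.505, 404.699] pointing down, gripper open.
Joint ranges: [-2.91, 2.91], [-0.94, 2.29], [0.18, 2.7], [-1.29, 4.43], [0.17, 2.64], [-3, 3]. Speed limits (rad/s): [2.57, 2.57, 3.14, 3.14, 3.14, 3.14].

## Interface

Orientations are given as a unit quaternion [x, y, z, w].
In Python, from rig import env gives the robot as it stands.
- The arm moves only by the tool jog_arm, never from a script. Its argument "plan" is text: rows parted by semicolons, each of 7 numbers parted by spaces: the shift along the world's x, y, z as a fraction of full scale, then the turn, a rotation vector about the world's x, y, z as a fraction of full scale, then the opening, from 0 (shut) to 1 (fully open). In form: x y z wx wy wz hand; .... A call has 1 to 12 rows; each row is the pose to reach, as a shift and turn from the pose commanded when the call began; what a row does not reach only later rows make up. Full scale, the value 1, is 0.15 m for a shift and 120 degrees for a turn. A row lasts 1/8 s, in which the tool goes at most 62.5 mm and 10.7 degrees, less where a joint would pass 70% of its speed; a pose out of reach is approached as far as the arm can. A call with a number of a shift or a turn outside -1 to 1 is refused whole. A call with a gripper value outside its range is refused whole. The fingers move at their own pace and stop on an object; "newtons" is the grip in N (left out, the last holds). Time passes only in rows, so rows that repeat a pose let the fingers close. It gives the time, the measured TCP pose, the force, the opening and the grip force at its end, in the units of the state.
- env.sense(): the state, without advancing time (a new reading comes with each control period).
- env.capture(name): name is "scene" or "top" or "wrist"; returns a dict with "frame" (420x560x3 uint8, blue, green, red), "mtx" (3x3 intrinsics, pixels), "R" (3x3) and "t" (3): a world point X has camera coordinates R X + t. Camera axes: x right, y down, z forward; pixel columns grow to the right and rows downward; lengths in mm; the calibration is good to about 2 mm. The wrist camera is an equidistant fisheye: a pixel r from the principal point sees the ray r / f radians off the axis. A picture is of the moment at which its call begins. There is no depth.
- env.hand_in(): hands the job in; it is judged then, once.
Trained networks look in a picture, given as the dict that the camera call returned (one of the last four; its "shot" number tells which), for a name from the list of things; names that differ only in an ending like _2 or _b are one class to them, and where a whole thing is asked for, a point or a joint stands for the part that bears it (a point fixed in the world has none). Each returns a list of dicts, best first, with "score" (0 to 1); they miss things now and then, are a little off and sometimes report something else, mostly with a low value. They report only what shows in the picture. A call takes as long as a camera call.
- env.search_frame(picture, name): "pixel" ([column, row] in pixels, amid what is visible of it).
- env.silhouettes(picture, name): "region" (420x560 bool, what is visible of it) and "pixel" ([column, row] in pixels, amid what is visible of it).
- env.pinpoint(picture, name): "pixel" ([column, row] in pixels: a listed point, or the origin of a listed thing).
The state is a dict: "clock": time; "q": joint angles; "joint_vel": joint speeds; "effort": joint torques, N m; "position": TCP position; "eef_rot": TCP orientation; "ft_force": force on the tool from outside, world axes, zero at the start; "torque": the same for the moment, N m; "width": finger opening in mm; "finger_force": force on a finger pad.
Only numpy, scipy, OpenCV 4.12 (cv2) and the standard library are available. Lean on these libraries where they do the work, as an engineer would, in place of code of your own. Each camera call takes 0.05 s, during which the arm holds its last target. There are 200 camera calls.

## Task

A flat steel test coupon lies under the clear cover of the shallow tray: take the tray by its end handle and tip it so that the coupon slides to the opposite end, set the tray down flat and let go, then take it by its side handle and tip it the other way so that the coupon slides into the uncovered corner, and set it down flat again. Then pick the coupon out of that corner and lay it gently, flat and in the middle, on the pan of the balance. Do not drop the tray while it is tipped, and do not push the other things on the bench about.

Things in the scene. Friction and masses are not known exactly. Their poses are not given: they have to be found in the camera images.
- tray: shallow loose grey plastic tray with steel handles, 220 mm along its x, 200 mm along its y, 0.6 kg; origin at the centre of its underside, z up, x pointing away from the robot within 0.3 rad. Floor and walls 5 mm thick, wall tops at z = 20 mm. Bail handles stand on its +x wall (end handle) and +y wall (side handle). It pivots well on its lower edge opposite the handle; coupon slides from 15 to 24 degrees, 35 is ample
- corner (a point): where the coupon's origin lies when home in the tray's uncovered corner: tray x = -82, y = -50, z = 5 mm (on the floor). A fixed clear cover (z = 20 to 23 mm) closes the tray except a window around this corner, from the -x and -y walls to tray x = -5 and y = +10 mm. The -x wall beside it has a notch down to the floor, tray y = -72 to -28 mm, for a finger
- end_handle (a point): middle of the round bar of the end handle on the tray's +x wall, at tray x = 107, y = 0, z = 55 mm; the bar is 12 mm thick, runs 100 mm along tray y between its two posts, and is clear below down to the wall top or cover at z = 23 mm. Its axes are those of the tray
- side_handle (a point): middle of the round bar of the side handle on the tray's +y wall, at tray x = 0, y = 97, z = 55 mm; the bar is 12 mm thick, runs 100 mm along tray x between its two posts, and is clear below down to z = 23 mm. Its axes are those of the tray
- coupon: plain flat steel plate, 45 mm along its x, 90 mm along its y, 6 mm thick, 0.16 kg, loose on the tray floor, axes within 0.15 rad of the tray's; origin at the centre of its underside, z up. In the corner its long edge lies across the notch, so it can be pinched over its 45 mm, about 5 mm above the tray's inner floor or less, with one finger in the notch and one inside the tray
- balance: white bench balance, fixed to the bench, 250 mm along its x, 200 mm along its y, its housing 63 mm high; origin on the bench, its front with the display looks to its -x
- pan (a point): centre of the top face of the balance's square flat steel pan, 140 x 140 x 6 mm, its top 78 mm above the bench; x and y along its edges, z up. The pan does not move
- beaker: bystander: glass beaker, 72 mm across, 90 mm high; origin at the centre of its underside, z up
- jar: bystander: small glass jar with a white cap, 44 mm across, 55 mm high, between tray and balance; origin at the centre of its underside, z up
- driver: bystander: screwdriver 170 mm long lying along its x between tray and balance; origin under its middle
- wrench: bystander: wrench 170 mm long lying along its x to the left of the tray; origin under its middle

How it is judged (in metres and radians):
On the way, in this order (a step that is already met when the one before it is completed fails the run):
1. the tray, held at its end handle, is tipped with that end up (angle between tray's own z axis and vertical above 0.15 rad and height (world z) of end_handle above 0.09 m and distance between the grasp point and end_handle below 0.045 m), for 0.1 s.
2. the tray stands flat on the bench, let go, with the coupon at the -x end (origin within about 12 mm of lying against that wall) (angle between tray's own z axis and vertical below 0.03 rad and height (world z) of tray below 0.004 m and contact force between the fingers and tray below 0.1 N and z of coupon in the frame of tray below 0.015 m and x of coupon in the frame of tray below -0.07 m), for 0.2 s.
3. the tray, held at its side handle, is tipped with that side up (angle between tray's own z axis and vertical above 0.15 rad and height (world z) of side_handle above 0.085 m and distance between the grasp point and side_handle below 0.045 m), for 0.1 s.
4. the tray stands flat on the bench, let go, with the coupon in the open corner (origin within about 12 mm of home both ways) (all of step 2 and y of coupon in the frame of tray below -0.038 m), for 0.2 s.
At the end, for the whole second after the job is handed in: the coupon lies flat on the pan (underside within 4 mm of the pan's top, tilt under 0.05 rad), its centre within 25 mm of the pan's centre, at rest and let go; the tray stands flat on the bench (tilt under 0.03 rad, underside within 4 mm of it) at rest (horizontal distance between coupon and pan below 0.025 m and z of coupon in the frame of pan between -0.003 and 0.004 m and angle between coupon's own z axis and vertical below 0.05 rad and linear speed of each of coupon, tray below 0.02 m/s and angle between tray's own z axis and vertical below 0.03 rad and height (world z) of tray below 0.004 m); the robot touches nothing.
It fails at once if the tray is let go while tipped by more than 0.12 rad (angle between tray's own z axis and vertical above 0.12 rad and contact force between the fingers and tray below 0.02 N).
It fails at once if the coupon is dropped on the balance: let go more than 25 mm above the pan (horizontal distance between coupon and pan below 0.09 m and z of coupon in the frame of pan above 0.025 m and contact force between the fingers and coupon below 0.02 N).
It fails at once if a bystander is moved by more than 30 mm (distance of any of beaker, jar, driver, wrench from where it was at the start of the episode above 0.03 m).
It also fails if it takes over 72 s, if anything falls off the work surface, if the arm or the gripper's body presses on something with over 40 N, if the wrist force passes 120 N, or if a joint passes its speed limit or range.

## Working session

There is one attempt and no reset: what is moved stays moved. The work goes in short steps, Python scripts to look and compute and a tool call to move; the robot and the scene stay as the last step left them, time stands still between calls to the robot, and variables do not carry over. Pictures are saved under pics/ and viewed, at most 11 in all, crops included, and the job is handed in when it is done.

Besides the shell and the picture viewer there is one more tool, called by a JSON object that holds its "op" and its "data". jog_arm: Moves the arm, as the interface text tells. Shift numbers are shares of 0.15 m and turn numbers shares of 120 degrees, none past 1 either way. Its arguments: {"type":"object","properties":{"plan":{"type":"string"},"newtons":{"type":"number"}},"required":["plan"]}

```bash
ls; mkdir -p pics
cat > h.py <<'E'
import numpy as np, cv2
from rig import env
def ray(p,px):
    K,R,t=np.array(p["mtx"]),np.array(p["R"]),np.array(p["t"]).ravel()
    d=R.T@np.linalg.inv(K)@np.array([px[0],px[1],1.]); return -R.T@t,d
def onz(p,px,z):
    c,d=ray(p,px); return c+d*(z-c[2])/d[2]
def tri(obs):
    A=np.zeros((3,3));b=np.zeros(3)
    for p,px in obs:
        c,d=ray(p,px); d=d/np.linalg.norm(d); M=np.eye(3)-np.outer(d,d); A+=M;b+=M@c
    return np.linalg.solve(A,b)
E
cat > a.py <<'E'
from h import *
P={n:env.capture(n) for n in("scene","top")}
for n in P: cv2.imwrite(f"pics/{n}0.png",P[n]["frame"])
cv2.imwrite("pics/both0.png",cv2.resize(np.vstack([P["scene"]["frame"],P["top"]["frame"]]),(400,600)))
print(env.grip_point_offset)
for nm,z in dict(tray=0,corner=5,end_handle=55,side_handle=55,coupon=5,balance=0,pan=78,beaker=0,jar=0,driver=0,wrench=0).items():
    o=[]
    for n in P:
        r=env.pinpoint(P[n],nm)[:1]
        if r: o.append((P[n],r[0]["pixel"])); print(nm,n,np.round(r[0]["pixel"]),round(r[0]["score"],2),onz(P[n],r[0]["pixel"],z).round(0))
    if len(o)==2: print("   tri",tri(o).round(1))
print(env.sense())
E
python3 a.py
```

```text
pics
154.70000000000002
tray scene [308. 239.] 0.89 [555. 138.   0.]
tray top [254. 224.] 0.81 [548. 137.   0.]
   tri [549.3 136.8  -4.4]
corner scene [302. 216.] 0.65 [482.  76.   5.]
corner top [270. 247.] 0.63 [479.  88.   5.]
   tri [481.6  82.3   6.7]
end_handle scene [194. 252.] 0.25 [811. -30.  55.]
end_handle top [244. 182.] 0.78 [661. 165.  55.]
   tri [742.6  72.3  54.3]
side_handle scene [344. 235.] 0.87 [549. 238.  55.]
side_handle top [216. 226.] 0.83 [531. 239.  55.]
   tri [534.7 236.7  44.4]
balance scene [199. 174.] 0.85 [ 471. -308.    0.]
balance top [408. 247.] 0.62 [ 483. -311.    0.]
   tri [ 480.5 -304.5    7.9]
pan scene [186. 160.] 0.6 [ 526. -302.   78.]
pan top [326. 203.] 0.65 [598. -67.  78.]
   tri [ 622.5 -112.7  173.6]
beaker scene [199. 253.] 0.68 [763. -62.   0.]
beaker top [329. 158.] 0.83 [752. -86.   0.]
   tri [752.6 -81.5 -14.1]
jar scene [230. 221.] 0.77 [610. -81.   0.]
jar top [326. 202.] 0.5 [617. -76.   0.]
   tri [615.8 -75.2   6.2]
driver scene [264. 193.] 0.5 [443. -78.   0.]
driver top [327. 266.] 0.85 [427. -76.   0.]
   tri [430.  -80.9  -9. ]
wrench scene [426. 262.] 0.87 [464. 431.   0.]
wrench top [152. 248.] 0.72 [474. 430.   0.]
   tri [472.7 430.6   5.7]
{'clock': 1.2, 'q': array([-1.49410477e+00,  1.58393202e-01,  1.59699447e+00, -1.96685869e-05,
        1.38618101e+00, -2.10105124e-01]), 'joint_vel': array([ 0.00019161, -0.00173547, -0.00179977,  0.00040293,  0.00202567,
       -0.00119618]), 'effort': array([-1.82057720e-04, -3.96018219e+01, -3.31700778e+01, -2.32193070e-04,
        4.76465411e-04, -1.69455694e-05]), 'position': array([ 162.63011037, -551.5089828 ,  404.70574267]), 'eef_rot': array([ 9.89735806e-01,  1.42909181e-01, -1.04448161e-05,  1.13173724e-05]), 'ft_force': array([-0.31534097, -0.40448586, -0.16642317]), 'torque': array([-0.01059602, -0.01426622,  0.00858603]), 'finger_force': 0.0, 'width': 85.57782894173621}
```

View pics/top0.png

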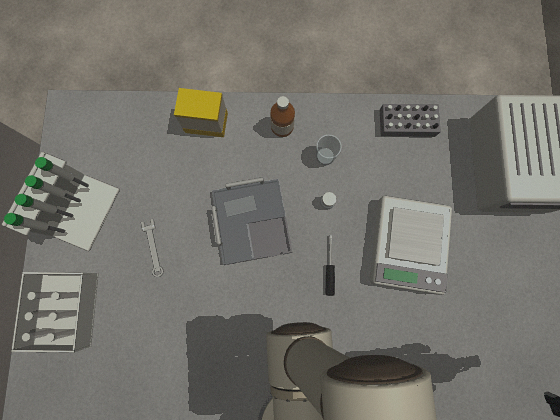

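View pics/scene0.png

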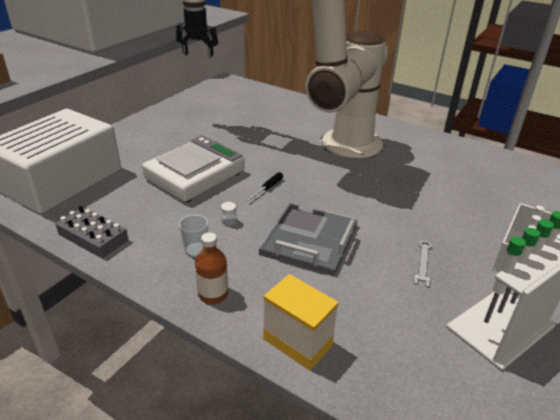

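```bash
cat > fit.py <<'E'
from h import *
from scipy.optimize import least_squares
L=dict(tray=(0,0,0),corner=(-82,-50,5),end_handle=(107,0,55),side_handle=(0,97,55))
def proj(p,X): 
    v=np.array(p["mtx"])@(np.array(p["R"])@X+np.array(p["t"]).ravel()); return v[:2]/v[2]
def fit(x0=(549,138,.2),cams=("scene","top"),n=2):
    obs=[]
    for _ in range(n):
      for c in cams:
        p=env.capture(c)
        for k in L:
            for r in env.pinpoint(p,k)[:1]:
                # gate against guess
                cc,s=np.cos(x0[2]),np.sin(x0[2]);l=L[k]
                X=np.array([x0[0]+cc*l[0]-s*l[1],x0[1]+s*l[0]+cc*l[1],l[2]])
                if np.linalg.norm(proj(p,X)-r["pixel"])<15: obs.append((p,k,np.array(r["pixel"])))
    def res(x):
        cc,s=np.cos(x[2]),np.sin(x[2]);o=[]
        for p,k,px in obs:
            l=L[k];o+=list(proj(p,np.array([x[0]+cc*l[0]-s*l[1],x[1]+s*l[0]+cc*l[1],l[2]]))-px)
        return np.array(o)
    r=least_squares(res,x0,loss="soft_l1",x_scale=(1,1,.01)); x=r.x
    for (p,k,_),e in zip(obs,res(x).reshape(-1,2)): print(k,e.round(1),end=" ")
    print("\ntray",x.round(3))
    cc,s=np.cos(x[2]),np.sin(x[2])
    for k,l in L.items(): print(k,round(x[0]+cc*l[0]-s*l[1],1),round(x[1]+s*l[0]+cc*l[1],1),l[2])
    return x
E
python3 - <<'E'
from fit import *
fit()
for c in("scene","top"):
    p=env.capture(c)
    for r in env.pinpoint(p,"pan"): print(c,r["pixel"],r["score"],onz(p,r["pixel"],78).round(1))
    for r in env.silhouettes(p,"pan")[:1]:
        m=r["region"].astype(np.uint8); print(c,"sil",m.sum(),r["pixel"])
        b=cv2.minAreaRect(np.argwhere(m)[:,::-1].astype(np.float32)); print([onz(p,q,78).round(0) for q in cv2.boxPoints(b)], onz(p,b[0],78).round(1))
    for r in env.silhouettes(p,"coupon")[:2]:
        m=r["region"].astype(np.uint8); print(c,"coupon",r["score"],m.sum(),onz(p,r["pixel"],10).round(0))
print(env.sense()["clock"])
E
```

```text
tray [ 1.9 -1. ] corner [-0.   0.5] end_handle [-0.2  2.7] tray [-1.8 -0.4] corner [ 1.8 -1.3] end_handle [1.8 1.5] side_handle [0.2 1.3] tray [-0.1 -1.6] corner [0.8 1.2] end_handle [-1.   2.6] side_handle [ 2. -1.] tray [ 1.  -0.3] end_handle [ 0.8 -0.1] side_handle [-1.3 -0.1] 
tray [5.53852e+02 1.41890e+02 1.78000e-01]
tray 553.9 141.9 0
corner 482.0 78.1 5
end_handle 659.2 160.9 55
side_handle 536.7 237.4 55
scene [188.4, 158.3] 0.63 [ 513.4 -306.2   78. ]
scene sil 3982 [190.9, 169.9]
[array([ 627., -394.,   78.]), array([ 256., -362.,   78.]), array([ 465., -112.,   78.]), array([ 762., -170.,   78.])] [ 545.5 -252.3   78. ]
top [417.2, 235.6] 0.81 [ 508.6 -312.5   78. ]
top sil 6786 [411.5, 246.5]
[array([ 374., -173.,   78.]), array([ 622., -212.,   78.]), array([ 598., -425.,   78.]), array([ 352., -376.,   78.])] [ 483.5 -296.3   78. ]
2.6
```

{"op": "jog_arm", "data": {"plan": "0.66 0.95 0 0 0 0.14 1; 0.66 0.95 0 0 0 0.14 1; 0.66 0.95 0 0 0 0.14 1; 0.66 0.95 0 0 0 0.14 1", "newtons": 50}}

```text
clock: 3.1
position: [263.1, -406.8, 404.8]
eef_rot: [0.958, 0.288, 0.0, -0.0]
ft_force: [0.2, -0.7, -0.2]
width: 85.1
finger_force: 0.0
```

{"op": "jog_arm", "data": {"plan": "0.66 0.95 0 0 0 0.14 1; 0.66 0.95 0 0 0 0.14 1; 0.66 0.95 0 0 0 0.14 1; 0.66 0.95 0 0 0 0.14 1"}}

```text
clock: 3.6
position: [361.6, -265.2, 404.9]
eef_rot: [0.905, 0.425, 0.0, 0.0]
ft_force: [0.1, 0.2, 0.1]
width: 85.7
finger_force: 0.0
```

{"op": "jog_arm", "data": {"plan": "0.66 0.95 0 0 0 0.14 0.6; 0.66 0.95 0 0 0 0.14 0.6; 0.66 0.95 0 0 0 0.14 0.6; 0.66 0.95 0 0 0 0.14 0.6"}}

```text
clock: 4.1
position: [460.7, -123.5, 404.7]
eef_rot: [0.834, 0.552, -0.0, 0.0]
ft_force: [1.1, -0.3, -0.3]
width: 51.5
finger_force: 0.0
```

{"op": "jog_arm", "data": {"plan": "0.66 0.95 0 0 0 0.14 0.6; 0.66 0.95 0 0 0 0.14 0.6; 0.66 0.95 0 0 0 0.14 0.6; 0.66 0.95 0 0 0 0.14 0.6"}}

```text
clock: 4.6
position: [559.9, 18.3, 404.3]
eef_rot: [0.745, 0.667, -0.0, 0.0]
ft_force: [0.5, 0.3, 0.3]
width: 51.5
finger_force: 0.0
```

{"op": "jog_arm", "data": {"plan": "0.66 0.95 -0.7 0 0 0.138 0.6; 0.66 0.95 -0.7 0 0 0.138 0.6; 0.66 0.95 -0.7 0 0 0.138 0.6; 0.66 0.95 -0.7 0 0 0.138 0.6; 0.66 0.95 -0.7 0 0 0.138 0.6; 0.66 0.95 -0.7 0 0 0.138 0.6"}}

```text
clock: 5.35
position: [658.0, 158.8, 301.5]
eef_rot: [0.642, 0.766, 0.001, 0.001]
ft_force: [0.1, 0.8, 0.7]
width: 51.2
finger_force: 0.0
```

```bash
python3 - <<'E'
from h import *
def fray(p,px):
    K,R,t=np.array(p["mtx"]),np.array(p["R"]),np.array(p["t"]).ravel()
    u=np.array([px[0]-K[0,2],px[1]-K[1,2]]);r=np.linalg.norm(u);th=r/K[0,0]
    d=R.T@np.array([*(u/r*np.sin(th)),np.cos(th)]);return -R.T@t,d
p=env.capture("wrist");cv2.imwrite("pics/w1.png",p["frame"])
for nm,z in dict(end_handle=55,side_handle=55,tray=0,corner=5,coupon=5).items():
    for r in env.pinpoint(p,nm)[:2]:
        c,d=fray(p,r["pixel"]); print(nm,np.round(r["pixel"]),round(r["score"],2),(c+d*(z-c[2])/d[2]).round(1))
E
cat >> h.py <<'E'
def fray(p,px):
    K,R,t=np.array(p["mtx"]),np.array(p["R"]),np.array(p["t"]).ravel()
    u=np.array([px[0]-K[0,2],px[1]-K[1,2]]);r=np.linalg.norm(u);th=r/K[0,0]
    d=R.T@np.array([*(u/r*np.sin(th)),np.cos(th)]);return -R.T@t,d
def fz(p,px,z):
    c,d=fray(p,px); return c+d*(z-c[2])/d[2]
E
```

```text
end_handle [281. 213.] 0.61 [661.2 165.4  55. ]
side_handle [123.  82.] 0.8 [535.  240.9  55. ]
tray [158. 198.] 0.81 [553.6 145.4   0. ]
corner [ 88. 251.] 0.7 [481.3  79.    5. ]
```

View pics/w1.png

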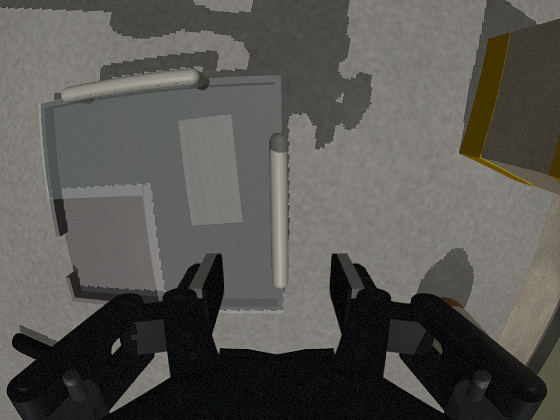

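{"op": "jog_arm", "data": {"plan": "0.013 0.03 -0.3 0 0 0 0.6; 0.013 0.03 -0.6 0 0 0 0.6; 0.013 0.03 -0.61 0 0 0 0.6; 0.013 0.03 -0.61 0 0 0 0.6; 0.013 0.03 -0.61 0 0 0 0; 0.013 0.03 -0.61 0 0 0 0; 0.013 0.03 -0.61 0 0 0 0; 0.013 0.03 -0.61 0 0 0 0; 0.013 0.03 -0.61 0 0 0 0; 0.013 0.03 -0.61 0 0 0 0"}}

```text
clock: 6.9
position: [660.2, 165.6, 210.1]
eef_rot: [0.641, 0.767, 0.001, 0.001]
ft_force: [-2.3, -1.6, 7.0]
width: 10.0
finger_force: 48.7
```

```bash
cat > arc.py <<'E'
# tip(tcp0, handle r vector from pivot, axis) -> rows
import numpy as np,sys
from scipy.spatial.transform import Rotation as R
from h import env
def rows(pivot,axis,angs):
    p=np.array(env.sense()["position"])
    for a in angs:
        r=R.from_rotvec(np.radians(a)*np.array(axis)); s=(pivot+r.apply(p-pivot)-p)/150
        print(a,s.round(3),(np.array(axis)*a/120).round(4))
E
python3 - <<'E'
from arc import *
yaw=.18;c,s=np.cos(yaw),np.sin(yaw);t=np.array([553.7,144,0])
rows(t+np.array([c,s,0])*-110,[s,-c,0],[3,6,9,12,15,18,21,24,27,30,33,35])
print(env.sense()["ft_force"],env.sense()["q"])
E
```

```text
3 [-0.074 -0.013  0.074] [ 0.0045 -0.0246  0.    ]
6 [-0.152 -0.028  0.145] [ 0.009  -0.0492  0.    ]
9 [-0.233 -0.042  0.211] [ 0.0134 -0.0738  0.    ]
12 [-0.318 -0.058  0.272] [ 0.0179 -0.0984  0.    ]
15 [-0.406 -0.074  0.329] [ 0.0224 -0.123   0.    ]
18 [-0.496 -0.09   0.382] [ 0.0269 -0.1476  0.    ]
21 [-0.589 -0.107  0.429] [ 0.0313 -0.1722  0.    ]
24 [-0.685 -0.125  0.472] [ 0.0358 -0.1968  0.    ]
27 [-0.782 -0.142  0.509] [ 0.0403 -0.2214  0.    ]
30 [-0.881 -0.16   0.541] [ 0.0448 -0.246   0.    ]
33 [-0.982 -0.179  0.568] [ 0.0492 -0.2706  0.    ]
35 [-1.05  -0.191  0.583] [ 0.0522 -0.287   0.    ]
[-2.28013947 -1.56691353  6.99954192] [ 6.86592314e-02  6.19095990e-01  1.40453561e+00 -2.28571981e-04
  1.11585857e+00 -1.09521516e-01]
```

{"op": "jog_arm", "data": {"plan": "-0.074 -0.013 0.074 0.0045 -0.0246 0 0; -0.152 -0.028 0.145 0.009 -0.0492 0 0; -0.233 -0.042 0.211 0.0134 -0.0738 0 0; -0.318 -0.058 0.272 0.0179 -0.0984 0 0; -0.406 -0.074 0.329 0.0224 -0.123 0 0; -0.496 -0.09 0.382 0.0269 -0.1476 0 0; -0.589 -0.107 0.429 0.0313 -0.1722 0 0; -0.685 -0.125 0.472 0.0358 -0.1968 0 0; -0.782 -0.142 0.509 0.0403 -0.2214 0 0; -0.881 -0.16 0.541 0.0448 -0.246 0 0; -0.982 -0.179 0.568 0.0492 -0.2706 0 0; -0.982 -0.179 0.568 0.0492 -0.2706 0 0"}}

```text
clock: 8.4
position: [510.8, 138.6, 292.3]
eef_rot: [0.615, 0.736, 0.217, 0.181]
ft_force: [-0.6, 0.8, -6.9]
width: 10.0
finger_force: 49.7
```

{"op": "jog_arm", "data": {"plan": "0 0 0 0 0 0 0;0 0 0 0 0 0 0;0 0 0 0 0 0 0;0 0 0 0 0 0 0;0 0 0 0 0 0 0;0 0 0 0 0 0 0"}}

```text
clock: 9.15
position: [512.3, 138.7, 293.4]
eef_rot: [0.615, 0.736, 0.218, 0.182]
ft_force: [-0.6, -0.3, -6.4]
width: 10.0
finger_force: 49.6
```

Run:
```python
from h import *
a=env.capture("top");b=env.capture("scene")
cv2.imwrite("pics/t2.png",np.hstack([cv2.resize(a["frame"][150:300,170:350],None,fx=2.2,fy=2.2),cv2.resize(b["frame"][150:300,220:400],None,fx=2.2,fy=2.2)]))
```

```text
(no output)
```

View pics/t2.png

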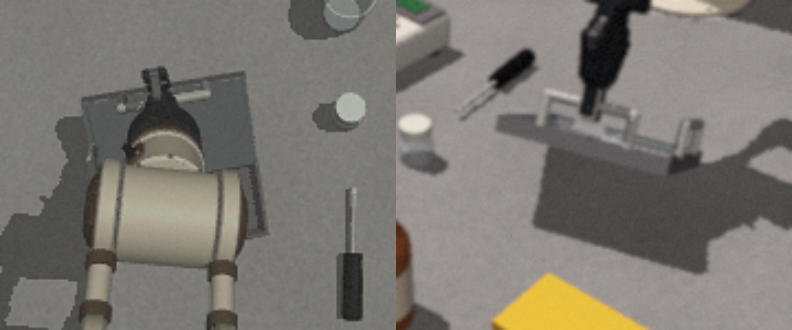

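{"op": "jog_arm", "data": {"plan": "0.101 0.019 -0.027 -0.0044 0.0246 0 0; 0.2 0.037 -0.059 -0.0089 0.0492 0 0; 0.297 0.054 -0.096 -0.0134 0.0738 0 0; 0.393 0.072 -0.139 -0.0179 0.0984 0 0; 0.486 0.089 -0.186 -0.0223 0.123 0 0; 0.576 0.105 -0.239 -0.0268 0.1476 0 0; 0.664 0.121 -0.296 -0.0313 0.1722 0 0; 0.749 0.137 -0.357 -0.0358 0.1968 0 0; 0.83 0.151 -0.423 -0.0402 0.2214 0 0; 0.908 0.166 -0.494 -0.0447 0.246 0 0; 0.982 0.179 -0.568 -0.0492 0.2706 0 0; 0.982 0.179 -0.568 -0.0492 0.2706 0 0"}}

```text
clock: 10.75
position: [661.2, 165.6, 208.9]
eef_rot: [0.642, 0.767, 0.001, 0.001]
ft_force: [2.4, -0.2, -3.2]
width: 10.1
finger_force: 51.9
```

{"op": "jog_arm", "data": {"plan": "0 0 0 0 0 0 0; 0 0 0 0 0 0 0.6; 0 0 0 0 0 0 0.6; 0 0 0 0 0 0 0.6; 0 0 0.2 0 0 0 0.6; 0 0 0.5 0 0 0 0.6; 0 0 0.7 0 0 0 0.6"}}

```text
clock: 11.62
position: [659.9, 165.5, 315.9]
eef_rot: [0.642, 0.767, 0.001, 0.001]
ft_force: [1.1, 0.1, 0.7]
width: 51.3
finger_force: 0.0
```

Run:
```python
from fit import *
fit((554,144,.18))
p=env.capture("wrist");cv2.imwrite("pics/w3.png",p["frame"])
for nm,z in dict(end_handle=55,side_handle=55,tray=0,corner=5,coupon=5).items():
    for r in env.pinpoint(p,nm)[:1]: print(nm,np.round(r["pixel"]),round(r["score"],2),fz(p,r["pixel"],z).round(1))
```

```text
tray [-0.9 -1.4] corner [1.5 2.9] end_handle [1.  1.9] side_handle [1.3 2.4] tray [ 2.  -3.5] corner [1.6 1.1] tray [-1.5  1.4] corner [ 1.3 -0.2] side_handle [1.3 0.3] tray [3.5 0.3] corner [1.4 0.3] 
tray [5.56154e+02 1.41137e+02 1.45000e-01]
tray 556.2 141.1 0
corner 482.2 79.8 5
end_handle 662.0 156.6 55
side_handle 542.2 237.1 55
end_handle [279. 219.] 0.78 [662.8 164.3  55. ]
side_handle [133.  94.] 0.58 [539.1 239.7  55. ]
tray [164. 202.] 0.6 [556.9 144.9   0. ]
corner [ 95. 255.] 0.7 [483.3  76.    5. ]
```

View pics/w3.png

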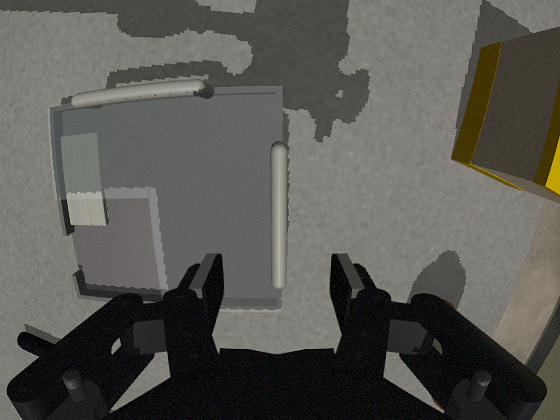

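{"op": "jog_arm", "data": {"plan": "-0.803 0.495 0 0 0 0.25 0.6; -0.803 0.495 0 0 0 0.5 0.6; -0.803 0.495 0 0 0 0.75 0.6; -0.803 0.495 0 0 0 0.75 0.6; -0.803 0.495 0 0 0 0.75 0.6; -0.803 0.495 0 0 0 0.75 0.6; -0.803 0.495 0 0 0 0.75 0.6; -0.803 0.495 0 0 0 0.75 0.6; -0.803 0.495 0 0 0 0.75 0.6; -0.803 0.495 0 0 0 0.75 0.6; -0.803 0.495 0 0 0 0.75 0.6"}}

```text
clock: 14.3
position: [539.1, 239.8, 313.2]
eef_rot: [-0.088, 0.996, -0.0, 0.0]
ft_force: [-0.1, -0.1, -0.1]
width: 51.3
finger_force: 0.0
```

Run:
```python
from h import *
p=env.capture("wrist");cv2.imwrite("pics/w4.png",p["frame"])
T=[]
for nm,z in dict(end_handle=55,side_handle=55,tray=0,corner=5,coupon=5).items():
    for r in env.pinpoint(p,nm)[:1]: print(nm,np.round(r["pixel"]),round(r["score"],2),fz(p,r["pixel"],z).round(1))
print(env.sense()["q"],env.sense()["position"])
```

```text
side_handle [279. 217.] 0.66 [539.2 241.1  55. ]
tray [175. 197.] 0.82 [553.1 146.7   0. ]
corner [116. 116.] 0.93 [484.7  80.    5. ]
[ 2.13802216e-01  2.80509774e-01  1.64160281e+00 -1.65669755e-05
  1.21950298e+00 -1.53463976e+00] [539.12678448 239.74703056 313.20435467]
```

View pics/w4.png

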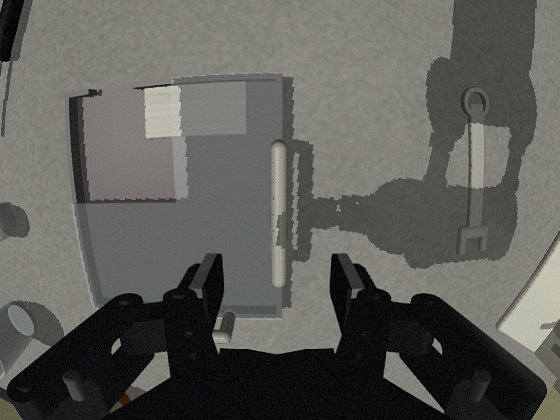

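{"op": "jog_arm", "data": {"plan": "0 0.006 -0.3 0 0 0 0.6; 0 0.006 -0.6 0 0 0 0.6; 0 0.006 -0.688 0 0 0 0.6; 0 0.006 -0.688 0 0 0 0.6; 0 0.006 -0.688 0 0 0 0; 0 0.006 -0.688 0 0 0 0; 0 0.006 -0.688 0 0 0 0; 0 0.006 -0.688 0 0 0 0; 0 0.006 -0.688 0 0 0 0; 0 0.006 -0.688 0 0 0 0"}}

```text
clock: 15.85
position: [540.0, 241.0, 212.0]
eef_rot: [-0.089, 0.996, 0.0, 0.002]
ft_force: [-1.3, 0.7, 6.0]
width: 9.9
finger_force: 48.8
```

Run:
```python
from arc import *
yaw=.18;c,s=np.cos(yaw),np.sin(yaw);p=env.sense()["position"]
pv=np.array([p[0],p[1],0])+np.array([s,-c,0])*197
rows(pv,[c,s,0],[3,6,9,12,15,18,21,24,27,30,33,35])
print(env.sense()["q"])
```

```text
3 [ 0.014 -0.075  0.067] [0.0246 0.0045 0.    ]
6 [ 0.028 -0.152  0.13 ] [0.0492 0.009  0.    ]
9 [ 0.042 -0.233  0.188] [0.0738 0.0134 0.    ]
12 [ 0.058 -0.317  0.242] [0.0984 0.0179 0.    ]
15 [ 0.073 -0.404  0.292] [0.123  0.0224 0.    ]
18 [ 0.09  -0.493  0.337] [0.1476 0.0269 0.    ]
21 [ 0.106 -0.584  0.377] [0.1722 0.0313 0.    ]
24 [ 0.123 -0.677  0.412] [0.1968 0.0358 0.    ]
27 [ 0.14  -0.772  0.442] [0.2214 0.0403 0.    ]
30 [ 0.158 -0.868  0.467] [0.246  0.0448 0.    ]
33 [ 0.176 -0.966  0.487] [0.2706 0.0492 0.    ]
35 [ 0.188 -1.031  0.498] [0.287  0.0522 0.    ]
[ 2.15479408e-01  4.18979928e-01  1.68845958e+00  2.36889217e-04
  1.03097337e+00 -1.53333177e+00]
```

{"op": "jog_arm", "data": {"plan": "0.014 -0.075 0.067 0.0246 0.0045 0 0; 0.028 -0.152 0.13 0.0492 0.009 0 0; 0.042 -0.233 0.188 0.0738 0.0134 0 0; 0.058 -0.317 0.242 0.0984 0.0179 0 0; 0.073 -0.404 0.292 0.123 0.0224 0 0; 0.09 -0.493 0.337 0.1476 0.0269 0 0; 0.106 -0.584 0.377 0.1722 0.0313 0 0; 0.123 -0.677 0.412 0.1968 0.0358 0 0; 0.14 -0.772 0.442 0.2214 0.0403 0 0; 0.158 -0.868 0.467 0.246 0.0448 0 0; 0.176 -0.966 0.487 0.2706 0.0492 0 0; 0.176 -0.966 0.487 0.2706 0.0492 0 0"}}

```text
clock: 17.35
position: [565.5, 94.8, 282.5]
eef_rot: [-0.084, 0.955, 0.282, -0.026]
ft_force: [0.1, 0.4, -5.9]
width: 10.0
finger_force: 49.7
```

{"op": "jog_arm", "data": {"plan": "0 0 0 0 0 0 0;0 0 0 0 0 0 0;0 0 0 0 0 0 0;0 0 0 0 0 0 0;0 0 0 0 0 0 0;0 0 0 0 0 0 0"}}

```text
clock: 18.1
position: [565.5, 95.8, 283.1]
eef_rot: [-0.085, 0.955, 0.283, -0.026]
ft_force: [-0.8, 0.1, -6.8]
width: 10.3
finger_force: 49.5
```

{"op": "jog_arm", "data": {"plan": "-0.018 0.098 -0.02 -0.0246 -0.0044 0 0; -0.036 0.194 -0.045 -0.0492 -0.0089 0 0; -0.053 0.289 -0.075 -0.0738 -0.0134 0 0; -0.07 0.382 -0.11 -0.0984 -0.0179 0 0; -0.086 0.473 -0.15 -0.123 -0.0223 0 0; -0.103 0.562 -0.195 -0.1476 -0.0268 0 0; -0.118 0.649 -0.245 -0.1722 -0.0313 0 0; -0.134 0.733 -0.299 -0.1968 -0.0358 0 0; -0.148 0.814 -0.357 -0.2214 -0.0402 0 0; -0.162 0.891 -0.42 -0.246 -0.0447 0 0; -0.176 0.966 -0.487 -0.2706 -0.0492 0 0; -0.176 0.966 -0.487 -0.2706 -0.0492 0 0"}}

```text
clock: 19.6
position: [539.5, 241.5, 211.0]
eef_rot: [-0.089, 0.996, 0.0, 0.001]
ft_force: [-1.3, 0.9, -0.6]
width: 10.3
finger_force: 51.4
```

{"op": "jog_arm", "data": {"plan": "0 0 0 0 0 0 0; 0 0 0 0 0 0 0.6; 0 0 0 0 0 0 0.6; 0 0 0 0 0 0 0.6; 0 0 0.2 0 0 0 0.6; 0 0 0.5 0 0 0 0.6; 0 0 0.7 0 0 0 0.6; 0 0 0.7 0 0 0 0.6"}}

```text
clock: 20.6
position: [540.2, 240.8, 318.2]
eef_rot: [-0.089, 0.996, 0.0, 0.003]
ft_force: [-0.6, -1.0, 0.0]
width: 51.3
finger_force: 0.0
```

{"op": "jog_arm", "data": {"plan": "-0.4 -0.95 0 0 0 -0.25 1; -0.4 -0.95 0 0 0 -0.5 1; -0.4 -0.95 0 0 0 -0.75 1; -0.4 -0.95 0 0 0 -0.75 1; -0.4 -0.95 0 0 0 -0.75 1; -0.4 -0.95 0 0 0 -0.75 1; -0.4 -0.95 0 0 0 -0.75 1; -0.4 -0.95 0 0 0 -0.75 1; -0.4 -0.95 0 0 0 -0.75 1; -0.4 -0.95 0 0 0 -0.75 1; -0.4 -0.95 0 0 0 -0.75 1"}}

```text
clock: 21.98
position: [478.9, 98.1, 314.2]
eef_rot: [0.641, 0.767, -0.0, -0.001]
ft_force: [-0.5, 0.0, 0.6]
width: 85.4
finger_force: 0.0
```

Run:
```python
from h import *
p=env.capture("wrist");cv2.imwrite("pics/w5.png",p["frame"])
for nm,z in dict(end_handle=55,side_handle=55,tray=0,corner=5,coupon=5).items():
    for r in env.pinpoint(p,nm)[:1]: print(nm,np.round(r["pixel"]),round(r["score"],2),fz(p,r["pixel"],z).round(1))
for r in env.silhouettes(p,"coupon")[:1]:
    m=r["region"].astype(np.uint8); b=cv2.minAreaRect(np.argwhere(m)[:,::-1].astype(np.float32)); print(r["score"],m.sum(),cv2.boxPoints(b).round(),[fz(p,q,11).round(0) for q in cv2.boxPoints(b)])
print(env.sense()["q"],env.sense()["position"])
```

```text
end_handle [501. 180.] 0.83 [661.9 163.8  55. ]
side_handle [392.  43.] 0.73 [538.5 242.6  55. ]
tray [368. 163.] 0.63 [554.7 146.7   0. ]
coupon [279. 219.] 0.62 [484.6  82.3   5. ]
0.97 5124 [[252. 170.]
 [306. 170.]
 [306. 269.]
 [252. 269.]] [array([454., 123.,  11.]), array([499., 131.,  11.]), array([518.,  41.,  11.]), array([468.,  32.,  11.])]
[-4.56144650e-02  2.51063510e-02  1.92511863e+00  8.40330262e-06
  1.19130429e+00 -2.23708068e-01] [479.14009448  98.15498639 315.00879899]
```

View pics/w5.png

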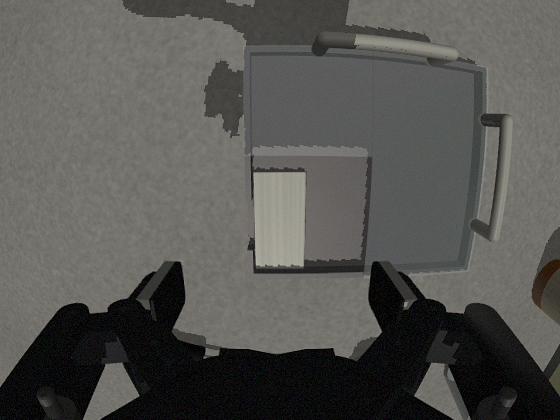

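{"op": "jog_arm", "data": {"plan": "0.033 -0.105 -0.3 0 0 0 0.75; 0.033 -0.105 -0.6 0 0 0 0.75; 0.033 -0.105 -0.8 0 0 0 0.75; 0.033 -0.105 -0.867 0 0 0 0.75; 0.033 -0.105 -0.867 0 0 0 0.75; 0.033 -0.105 -0.867 0 0 0 0.75"}}

```text
clock: 23.08
position: [485.0, 82.4, 186.5]
eef_rot: [0.641, 0.767, 0.001, 0.001]
ft_force: [0.2, 0.0, -1.0]
width: 64.0
finger_force: 0.0
```

Run:
```python
from h import *
p=env.capture("wrist");cv2.imwrite("pics/w6.png",p["frame"])
for r in env.silhouettes(p,"coupon")[:1]:
    m=r["region"].astype(np.uint8); b=cv2.minAreaRect(np.argwhere(m)[:,::-1].astype(np.float32)); print(r["score"],m.sum(),cv2.boxPoints(b).round(),[fz(p,q,11).round(0) for q in cv2.boxPoints(b)],fz(p,r["pixel"],11))
s=env.sense();print(s["position"],s["width"])
```

```text
0.71 14955 [[223. 173.]
 [321. 173.]
 [321. 339.]
 [223. 339.]] [array([454., 123.,  11.]), array([498., 131.,  11.]), array([519.,  41.,  11.]), array([465.,  31.,  11.])] [483.19168992  88.4799334   11.        ]
[484.87758515  82.39504863 186.38218926] 64.5535884261055
```

View pics/w6.png

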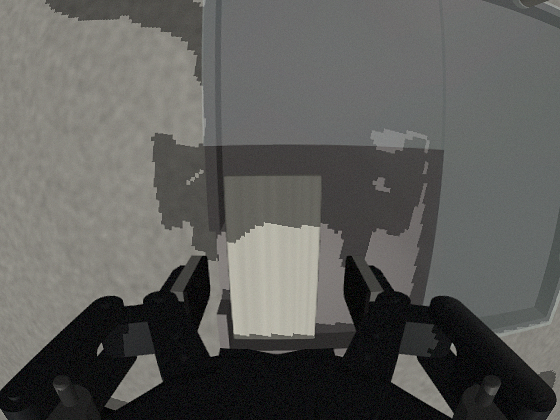

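{"op": "jog_arm", "data": {"plan": "-0.004 0 -0.04 0 0 0 0.65; -0.004 0 -0.066 0 0 0 0.65; -0.004 0 -0.066 0 0 0 0.65; -0.004 0 -0.066 0 0 0 0.65"}}

```text
clock: 23.68
position: [483.5, 82.4, 175.0]
eef_rot: [0.641, 0.767, -0.0, -0.0]
ft_force: [-0.7, 0.2, -0.7]
width: 55.4
finger_force: 0.0
```

{"op": "jog_arm", "data": {"plan": "0 0 -0.013 0 0 0 0.62; 0 0 -0.013 0 0 0 0.62; 0 0 -0.013 0 0 0 0.62"}}

```text
clock: 24.05
position: [484.0, 82.5, 174.8]
eef_rot: [0.641, 0.767, -0.0, 0.0]
ft_force: [-7.8, -0.4, 14.7]
width: 53.4
finger_force: 8.0
```

{"op": "jog_arm", "data": {"plan": "0 0 -0.013 0 0 0 0.6; 0 0 -0.013 0 0 0 0.6; 0 0 -0.013 0 0 0 0.6"}}

```text
clock: 24.42
position: [484.7, 82.6, 175.0]
eef_rot: [0.641, 0.767, 0.0, 0.0]
ft_force: [-14.1, 1.2, 35.1]
width: 51.3
finger_force: 17.6
```

{"op": "jog_arm", "data": {"plan": "0 0 0.035 0 0 0 0.6; 0 0 0.035 0 0 0 0.6; 0 0 0.035 0 0 0 0.6; 0 0 0.035 0 0 0 0; 0 0 0.035 0 0 0 0; 0 0 0.035 0 0 0 0; 0 0 0.035 0 0 0 0; 0 0 0.035 0 0 0 0; 0 0 0.035 0 0 0 0"}}

```text
clock: 25.55
position: [483.8, 82.4, 176.6]
eef_rot: [0.642, 0.767, 0.0, 0.0]
ft_force: [1.3, 0.5, 4.9]
width: 43.3
finger_force: 54.7
```

{"op": "jog_arm", "data": {"plan": "0 0 0.03 0 0 0 0; 0 0 0.08 0 0 0 0; 0 0 0.15 0 0 0 0; 0 0 0.25 0 0 0 0; 0 0 0.4 0 0 0 0; 0 0 0.6 0 0 0 0; 0 0 0.8 0 0 0 0; 0 0 0.95 0 0 0 0; 0 0 0.95 0 0 0 0"}}

```text
clock: 26.68
position: [484.1, 82.4, 321.5]
eef_rot: [0.641, 0.767, 0.001, 0.002]
ft_force: [1.1, -0.5, -2.0]
width: 43.4
finger_force: 51.2
```

Run:
```python
from h import *
p=env.capture("wrist");cv2.imwrite("pics/w7.png",p["frame"])
t=env.capture("top")
for r in env.pinpoint(t,"pan")[:2]: print("pan",r["pixel"],r["score"],onz(t,r["pixel"],78).round(1))
for r in env.pinpoint(t,"balance")[:1]: print("bal",r["pixel"],r["score"],onz(t,r["pixel"],0).round(1))
# pan outline from brightness around the pan
g=cv2.cvtColor(t["frame"],cv2.COLOR_BGR2GRAY)
cv2.imwrite("pics/pan.png",np.vstack([np.hstack([cv2.resize(t["frame"][190:300,370:460],(450,550))]+[cv2.resize(p["frame"],(340,255)).copy() if 0 else np.zeros((550,10,3),np.uint8)]+[cv2.resize(p["frame"],(340,550))])]))
s=env.sense();print(s["position"],s["width"],s["finger_force"])
```

```text
pan [418.8, 236.2] 0.92 [ 507.  -316.8   78. ]
bal [406.0, 248.8] 0.69 [ 479.3 -306.1    0. ]
[482.86355451  82.43730506 317.61400819] 43.510031433127466 51.210824847221375
```

View pics/pan.png

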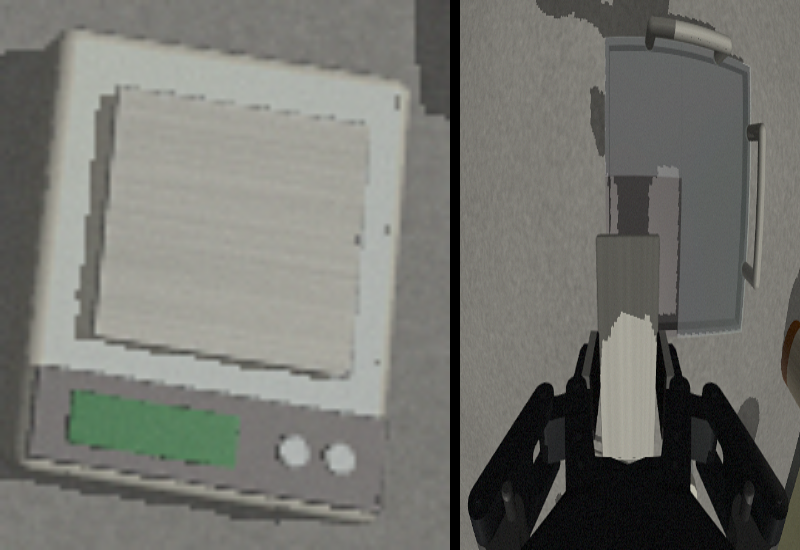

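{"op": "jog_arm", "data": {"plan": "0.02 -0.25 0 0 0 0 0; 0.04 -0.55 0 0 0 0 0; 0.058 -0.872 0 0 0 0 0; 0.058 -0.872 0 0 0 0 0"}}

```text
clock: 27.38
position: [492.0, -50.9, 318.0]
eef_rot: [0.643, 0.766, -0.001, -0.001]
ft_force: [-0.5, -0.0, -2.1]
width: 43.3
finger_force: 51.2
```

{"op": "jog_arm", "data": {"plan": "0.02 -0.3 0 0 0 0 0; 0.04 -0.6 0 0 0 0 0; 0.058 -0.872 0 0 0 0 0; 0.058 -0.872 0 0 0 0 0"}}

```text
clock: 27.88
position: [500.8, -180.6, 318.1]
eef_rot: [0.643, 0.766, -0.0, -0.001]
ft_force: [0.5, 1.2, -1.9]
width: 42.9
finger_force: 51.2
```

{"op": "jog_arm", "data": {"plan": "0.02 -0.3 0 0 0 0 0; 0.04 -0.6 0 0 0 0 0; 0.058 -0.8 0 0 0 0 0; 0.058 -0.872 0 0 0 0 0; 0.058 -0.872 0 0 0 0 0; 0.058 -0.872 0 0 0 0 0; 0.058 -0.872 0 0 0 0 0"}}

```text
clock: 28.75
position: [509.7, -308.9, 318.9]
eef_rot: [0.641, 0.768, 0.0, -0.0]
ft_force: [0.1, -0.1, -2.4]
width: 43.4
finger_force: 51.2
```

Run:
```python
from h import *
p=env.capture("wrist")
for r in env.pinpoint(p,"pan")[:2]: print("pan",r["pixel"],r["score"],fz(p,r["pixel"],78).round(1))
cv2.imwrite("pics/w8.png",p["frame"])
s=env.sense();print(s["position"],s["width"],s["finger_force"],s["q"])
t=env.capture("top")
print([onz(t,q,78).round(0) for q in [(393.6,207.4),(443.6,214.4),(440,265.6),(389,257)]])
```

```text
[ 509.68504354 -309.30105467  318.97222464] 42.871756617972274 51.23854100704193 [-7.47951686e-01  2.89087765e-01  1.61885070e+00  1.04037643e-04
  1.23373082e+00 -9.26622998e-01]
[array([ 586., -252.,   78.]), array([ 568., -389.,   78.]), array([ 428., -369.,   78.]), array([ 450., -233.,   78.])]
```

View pics/w8.png

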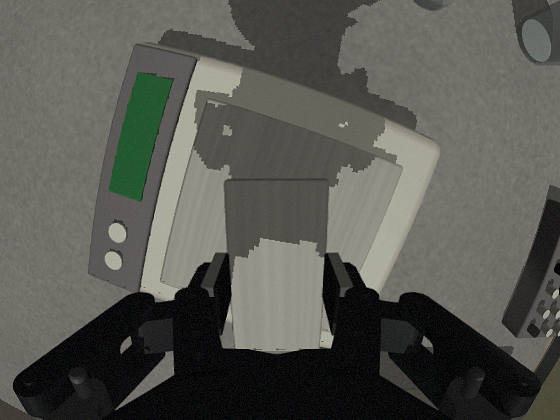

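{"op": "jog_arm", "data": {"plan": "-0.01 -0.01 -0.15 0 0 0 0; -0.01 -0.01 -0.3 0 0 0 0; -0.01 -0.01 -0.38 0 0 0 0; -0.01 -0.01 -0.42 0 0 0 0; -0.01 -0.01 -0.445 0 0 0 0; -0.01 -0.01 -0.445 0 0 0 0; -0.01 -0.01 -0.445 0 0 0 0"}}

```text
clock: 29.78
position: [508.3, -311.7, 252.8]
eef_rot: [0.642, 0.767, -0.0, 0.001]
ft_force: [-0.6, -0.1, -1.9]
width: 43.5
finger_force: 51.2
```

{"op": "jog_arm", "data": {"plan": "0 0 -0.005 0 0 0 0; 0 0 -0.01 0 0 0 0; 0 0 -0.01 0 0 0 0; 0 0 -0.01 0 0 0 0"}}

```text
clock: 30.28
position: [508.1, -311.5, 250.6]
eef_rot: [0.642, 0.767, 0.0, -0.0]
ft_force: [0.1, -0.9, -2.1]
width: 43.2
finger_force: 51.2
```

{"op": "jog_arm", "data": {"plan": "0 0 -0.005 0 0 0 0; 0 0 -0.008 0 0 0 0; 0 0 -0.008 0 0 0 0; 0 0 -0.008 0 0 0 0"}}

```text
clock: 30.78
position: [508.1, -311.5, 249.7]
eef_rot: [0.641, 0.767, -0.0, 0.0]
ft_force: [-1.3, 1.5, 1.3]
width: 43.1
finger_force: 53.0
```

{"op": "jog_arm", "data": {"plan": "0 0 -0.005 0 0 0 0; 0 0 -0.005 0 0 0 0; 0 0 -0.005 0 0 0 0; 0 0 -0.005 0 0 0 0"}}

```text
clock: 31.28
position: [508.2, -311.5, 249.6]
eef_rot: [0.641, 0.767, -0.0, -0.0]
ft_force: [-2.5, 2.4, 5.2]
width: 42.8
finger_force: 55.8
```

{"op": "jog_arm", "data": {"plan": "0 0 0.006 0 0 0 0.6; 0 0 0.006 0 0 0 0.7; 0 0 0.006 0 0 0 0.8; 0 0 0.02 0 0 0 0.8; 0 0 0.1 0 0 0 0.8; 0 0 0.4 0 0 0 0.8; 0 0 0.7 0 0 0 0.8; 0 0 0.7 0 0 0 0.8"}}

```text
clock: 32.28
position: [509.2, -312.5, 359.9]
eef_rot: [0.641, 0.767, -0.0, 0.005]
ft_force: [0.4, -0.1, 0.8]
width: 67.8
finger_force: 0.0
```

Run:
```python
from h import *
p=env.capture("wrist");cv2.imwrite("pics/w9.png",p["frame"])
for r in env.silhouettes(p,"coupon")[:1]:
    m=r["region"].astype(np.uint8); b=cv2.minAreaRect(np.argwhere(m)[:,::-1].astype(np.float32)); print(r["score"],fz(p,b[0],84).round(1))
for r in env.pinpoint(p,"pan")[:1]: print("pan",r["score"],fz(p,r["pixel"],78).round(1))
```

```text
0.93 [ 508.5 -311.5   84. ]
```

View pics/w9.png

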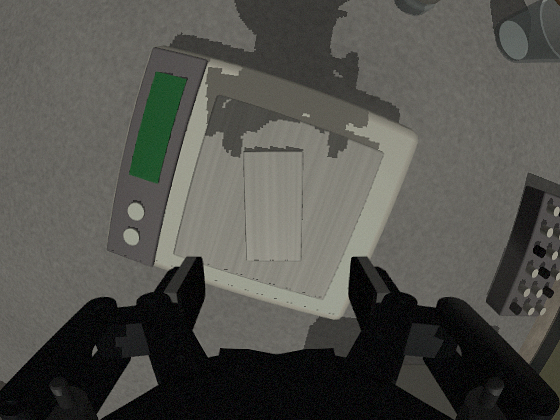

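The coupon lies flat near the pan's middle: its centre is at about (273,205) and the pan's at about (274,200). The fingers are clear.

```bash
python3 -c "
from rig import env
print(env.hand_in())"
```

```text
the job is handed in; nothing more can be done
None
```

The tray was tipped both ways and set down flat, the coupon was laid flat within about 5 mm of the pan's centre, and the job was handed in at about 32 s; no verdict came back.

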